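# Keep the portion pots warm on the live hotplate

## Robot

A 7-joint arm with a two-finger parallel gripper is mounted at the origin on the work surface. World frame = base frame: x ahead of the robot, y to its left, z up, the work surface at z = 0. Lengths are in m, angles in rad, forces in N, time in s.
With the tool pointing down it reaches from about 0.35 to 0.9 m from the base axis. Payload 7.2 kg.
Tool frame: the origin (TCP) lies midway between the tips of the shut fingers; the grasp point (between the pads) lies 19 mm behind it; z points along the fingers, y is the line along which they close (so a half turn about z gives the same grasp; the last joint's range is limited). The gripper opens to 85 mm and grips with 20 to 120 N. Pads are 22 mm wide; open, the fingers measure 114 mm over their backs; the gripper's body (76 mm by 85 mm) begins 54 mm behind the grasp point. The pads swing forward as they close: fully open they stand 13 mm farther back than shut.
Start: joints at [-1.287, 0.411, -0.013, 1.596, 0.006, 1.134, -0.082], TCP at [0.215, 0.587, 0.231] pointing down, gripper open.
Joint ranges: [-2.95, 2.95], [-0.29, 1.99], [-1.47, 1.44], [0.14, 2.54], [-1.03, 4.17], [0.13, 1.85], [-2.86, 2.86]. Speed limits (rad/s): [2.39, 2.39, 3.01, 3.01, 3.14, 3.14, 3.14].

## Interface

Orientations are given as [roll, pitch, yaw] about the fixed x, y, z axes, in that order (R = Rz(yaw) Ry(pitch) Rx(roll)).
In Python, from cell import * gives the robot as it stands. The module is installed in compiled form; this text tells all that it offers.
- The arm moves only by the tool send_rows, never from a script. Its argument "commands" is one flat list of numbers, 4 for each row, row after row: the shift along the tool's x, y, z each as a share of 0.4 m, from -1 to 1, then the turn about the tool's z as a share of 2 pi rad, from -1 to 1. In form: [dx, dy, dz, yaw, dx, dy, dz, yaw, ...]. A call has 1 to 12 rows; each row is the pose to reach, as a shift and turn from the pose commanded when the call began, along the tool's axes at that moment, turning the shorter way round; what a row does not reach only later rows make up. A row lasts 1/10 s, in which the tool goes at most 50 mm and 8.59 degrees, less where a joint would pass 70% of its speed; a pose out of reach is approached as far as the arm can. A call with a number of a shift or a turn outside -1 to 1 is refused whole. A call with a gripper value outside its range is refused whole. "grip" is the closure, from -1 (fully open) to 1 (shut), set as the call begins (left out, the last holds). The fingers move at their own pace and stop on an object; "force" is the grip in N (left out, the last holds). Time passes only in rows, so rows that repeat a pose let the fingers close. It gives the time, the measured TCP pose, the force, the opening and the grip force at its end, in the units of the state.
- read_state(): the state, without advancing time (a new reading comes with each control period).
- read_camera(name): name is "scene" or "top" or "wrist"; returns the picture (480x640x3 uint8, red, green, blue); there is no depth.
- get_calibration(name): a dict with "mtx" (3x3 intrinsics, pixels), "world_from_camera" (4x4, takes a point from camera to world coordinates); the wrist camera has in their place "hand_eye" (4x4, takes a point from camera to tool coordinates, whose origin is the TCP and whose axes are the flange's). Camera axes: x right, y up, looking along -z (the intrinsics and any distortion apply to the point x, -y, -z); pixel columns grow to the right and rows downward; lengths in m; the calibration is good to about 2 mm. A picture is of the moment at which its call begins: read the wrist's pose just before it. get_calibration takes no time and is no camera call.
- sign_off(): hands the job in; it is judged then, once.
Trained networks look in the newest picture that a camera, given by its name, has taken for a name from the list of things; names that differ only in an ending like _2 or _b are one class to them, and where a whole thing is asked for, a point or a joint stands for the part that bears it (a point fixed in the world has none). Each returns a list of dicts, best first, with "p" (0 to 1); they miss things now and then, are a little off and sometimes report something else, mostly with a low value. They report only what shows in the picture. A call takes as long as a camera call. They do not tell look-alikes from the thing itself.
- boxes_of(name, camera): "point" ([column, row] in pixels, amid what is visible of it).
The state is a dict: "time": time; "q": joint angles; "joint_velocities": joint speeds; "joint_efforts": joint torques, N m; "position": TCP position; "orientation": TCP orientation; "wrist_force": force on the tool from outside, world axes, zero at the start; "torque": the same for the moment, N m; "width": opening from 0.0 (shut) to 1.0 (fully open); "grip_force": force on a finger pad.
Only numpy, scipy, OpenCV 4.12 (cv2) and the standard library are available. Lean on these libraries where they do the work, as an engineer would, in place of code of your own. Each camera call takes 0.05 s, during which the arm holds its last target. There are 200 camera calls.

## Task

Raise the hotplate's stiff glass lid to stand as a splash guard at 100 degrees from shut (leaning 10 degrees back past upright), then lay the scraper that was stored under it flat in the wooden tray and stand every lidded white pot from the chopping board upright and wholly on the live plate, the one that has the turning knob in front of it (the plate behind the flat blank cap is off). When all the pots are on, press the start button and let it go, and leave the lid, scraper and pots like that without disturbing anything else on the worktop.

Things in the scene. Friction and masses are not known exactly. Their poses are not given: they have to be found in the camera images.
- hob: fixed metal double hotplate with a flat top 55 mm above the worktop; in its own frame it spans x -150 to +130, y -205 to +205 mm. Origin on the worktop, x away from the robot, y to the left. Two dark plates flush with the top, each 165 mm (x) by 185 mm (y), are centred at x 12, y +97.5 (left) and -97.5 mm (right). Along its front runs a strip with knob, cap and button
- heat_knob: fixed black control knob, 42 mm across and 12 mm high with a raised grip bar (36 by 10 mm, up to 26 mm high), on the strip straight in front of the live plate, left or right by chance; the plate's centre lies 133 mm beyond it along hob x. Origin on the hob's top, axes along the hob's. Not to be turned
- blank_cap: fixed flat black blanking disc, 42 mm across and 5 mm high, in front of the plate that is off. Origin on the hob's top
- splash_lid (a joint): angle of the glass lid in rad: 0 shut (lying level over the plates), growing as its front edge is raised, 1.571 upright, 1.745 the wanted splash-guard angle, stop at 2.3 far behind. Starts shut or within 0.06. Stiff hinge: it stays where it is left; about 3 to 7 N at the rod moves it
- lid_hinge (a point): middle of the lid's hinge axis, at the hob's far side, 92 mm above the worktop. The axis runs along hob y
- lid_rod (a point): middle of the lid's grab rod: round steel bar 12 mm thick, 110 mm long along hob y, in the lid's plane, 222 mm from the hinge axis; between bar and lid edge a free gap of 46 mm for a finger. Being round it can turn between fingers straddling it from above. Shut, it is 92 mm above the worktop, 37 mm above the hob. Lid: glass 168 mm deep, 390 wide, 6 thick
- scraper: scraper lying flat on the hob under the lid, across both plates: wooden handle 110 by 22 mm, 16 mm thick, steel blade 75 by 55 mm, 4 mm thick; 184 mm long in all. Origin on its underside, x from handle to blade: handle from -90 to +20 mm, blade from +19 to +94 mm. 0.11 kg, centre of mass about 16 mm to the blade side of the origin
- tray: fixed wooden tray, outside 230 mm along its own x, 90 mm along its y, 22 mm high, walls 4 mm, floor 4 mm thick. Origin under its centre. Its long side lies roughly along the worktop's y. The scraper fits in it lengthwise, either way round, with its origin near the tray's middle
- board: fixed chopping board, 220 mm (x) by 300 mm (y), 30 mm thick. Origin at the centre of its underside
- start (a joint): start button's travel in m: 0 released, 0.006 fully down, sprung (4.5 N fully down); counts as pressed from 0.004
- start_top (a point): centre of the top of the round white start button, 26 mm across, at the right end of the hob's control strip; press straight down
- cellar: bystander: round dark wooden salt cellar, 48 mm across and 50 mm high, with no knob, among the pots on the board. Stays where it is
- mug: bystander: blue mug, 90 mm high, on the worktop. Stays where it is
- bowl: bystander: white bowl, 150 mm across, on the worktop. Stays where it is
- spatula: bystander: kitchen spatula, on the worktop. Stays where it is
- pot1: white ceramic portion pot, body 52 mm across and 45 mm high, with an upright round steel knob 16 mm across and 30 mm high in the middle of its top (75 mm overall). Origin at the centre of its underside, z up. 0.11 to 0.22 kg. Starts on the board. Three to five such pots are there; an absent one reads None. Take it by knob or body
- pot2: white ceramic portion pot, body 52 mm across and 45 mm high, with an upright round steel knob 16 mm across and 30 mm high in the middle of its top (75 mm overall). Origin at the centre of its underside, z up. 0.11 to 0.22 kg. Starts on the board. Three to five such pots are there; an absent one reads None. Take it by knob or body
- pot3: white ceramic portion pot, body 52 mm across and 45 mm high, with an upright round steel knob 16 mm across and 30 mm high in the middle of its top (75 mm overall). Origin at the centre of its underside, z up. 0.11 to 0.22 kg. Starts on the board. Three to five such pots are there; an absent one reads None. Take it by knob or body
- pot4: white ceramic portion pot, body 52 mm across and 45 mm high, with an upright round steel knob 16 mm across and 30 mm high in the middle of its top (75 mm overall). Origin at the centre of its underside, z up. 0.11 to 0.22 kg. Starts on the board. Three to five such pots are there; an absent one reads None. Take it by knob or body
- pot5: white ceramic portion pot, body 52 mm across and 45 mm high, with an upright round steel knob 16 mm across and 30 mm high in the middle of its top (75 mm overall). Origin at the centre of its underside, z up. 0.11 to 0.22 kg. Starts on the board. Three to five such pots are there; an absent one reads None. Take it by knob or body
Mind the look-alikes: they are no part of the job. What is shaped like the pot1 but yellow is not meant. What is shaped like the pot4 but green is not meant.

How it is judged:
On the way, in this order (a step that is already met when the one before it is completed fails the run):
1. the lid stands at 100 degrees (1.615 to 1.875 rad) (value of joint splash_lid between 1.615 and 1.875 rad), for 0.3 s.
2. the scraper lies released in the tray and every pot stands released on the live plate (x of scraper in the frame of tray between -0.06 and 0.06 m and y of scraper in the frame of tray between -0.034 and 0.034 m and height (world z) of scraper below 0.016 m and angle between scraper's own z axis and vertical below 0.15 rad and contact force between the fingers and scraper below 0.2 N and x of pot1 in the frame of heat_knob between 0.059 and 0.207 m and y of pot1 in the frame of heat_knob between -0.083 and 0.083 m and z of pot1 in the frame of heat_knob between -0.006 and 0.008 m and angle between each of pot1, pot2, pot3, pot4, pot5's own z axis and vertical below 0.12 rad and linear speed of each of pot1, pot2, pot3, pot4, pot5 below 0.03 m/s and contact force between the fingers and pot1 below 0.2 N and x of pot2 in the frame of heat_knob between 0.059 and 0.207 m and y of pot2 in the frame of heat_knob between -0.083 and 0.083 m and z of pot2 in the frame of heat_knob between -0.006 and 0.008 m and contact force between the fingers and pot2 below 0.2 N and x of pot3 in the frame of heat_knob between 0.059 and 0.207 m and y of pot3 in the frame of heat_knob between -0.083 and 0.083 m and z of pot3 in the frame of heat_knob between -0.006 and 0.008 m and contact force between the fingers and pot3 below 0.2 N and x of pot4 in the frame of heat_knob between 0.059 and 0.207 m and y of pot4 in the frame of heat_knob between -0.083 and 0.083 m and z of pot4 in the frame of heat_knob between -0.006 and 0.008 m and contact force between the fingers and pot4 below 0.2 N and x of pot5 in the frame of heat_knob between 0.059 and 0.207 m and y of pot5 in the frame of heat_knob between -0.083 and 0.083 m and z of pot5 in the frame of heat_knob between -0.006 and 0.008 m and contact force between the fingers and pot5 below 0.2 N), for 0.3 s.
3. the start button is pressed (value of joint start above 0.004 m), for 0.05 s.
At the end, for the whole second after the job is handed in: Lid still at 1.615-1.875 rad; scraper flat and still in the tray, origin within 60 mm along, 34 mm across of its middle; each pot present upright (0.12 rad), still, on the live plate, axis within 74 mm (hob x) and 83 mm (hob y) of its centre, foot within -6/+8 mm of it; button up (all of step 1 and all of step 2 and value of joint start below 0.002 m and velocity of joint splash_lid below 0.05 rad/s and linear speed of scraper below 0.03 m/s); the robot touches nothing.
It fails at once if another thing on the worktop is moved more than 40 mm (distance of any of mug, bowl, spatula from where it was at the start of the episode above 0.04 m).
It fails at once if the salt cellar is moved more than 60 mm (distance of cellar from where it was at the start of the episode above 0.06 m).
Of pot1, pot2, pot3, pot4, pot5 only 3 to 5 are there at a start; the rules pass over those that are not, and their reading is None.
At some moment in a run one of pot1, pot2, pot3, pot4, pot5 may be knocked a few centimetres aside while the robot is not near it.
It also fails if it takes over 210 s, if anything falls off the work surface, if the arm or the gripper's body presses on something with over 40 N, if the wrist force passes 120 N, or if a joint passes its speed limit or range.

## Working session

There is one attempt and no reset: what is moved stays moved. The work goes in short steps, Python scripts to look and compute and a tool call to move; the robot and the scene stay as the last step left them, time stands still between calls to the robot, and variables do not carry over. Pictures are saved under pics/ and viewed, at most 14 in all, crops included, and the job is handed in when it is done.

Besides the shell and the picture viewer there is one more tool, called after "Emit:" as a command line: name --argument value ..., lists and objects as JSON in quotes. send_rows: Moves the arm, as the interface text tells. Shift numbers are shares of 0.4 m and turn numbers shares of 2 pi rad, none past 1 either way. Its arguments: {"type":"object","properties":{"commands":{"type":"array","items":{"type":"number","minimum":-1,"maximum":1}},"grip":{"type":"number"},"force":{"type":"number"}},"required":["commands"]}

```bash
mkdir -p pics
cat > h.py <<'E'
from cell import *
import numpy as np, cv2, sys
from scipy.spatial.transform import Rotation as R
def snap(cam,fn=None):
    im=read_camera(cam)
    if fn: cv2.imwrite('pics/'+fn,im[:,:,::-1])
    return im
def cam(name):
    c=get_calibration(name); K=np.array(c['mtx'])
    if 'world_from_camera' in c: T=np.array(c['world_from_camera'])
    else:
        s=read_state(); W=np.eye(4); W[:3,:3]=R.from_euler('xyz',s['orientation']).as_matrix(); W[:3,3]=s['position']
        T=W@np.array(c['hand_eye'])
    return K,T,c
def dist(c): 
    for k in c:
        if 'dist' in k: return np.array(c[k],float)
    return None
def p2w(name,px,z):
    K,T,c=cam(name); 
    u=cv2.undistortPoints(np.array(px,float).reshape(-1,1,2),K,dist(c)).reshape(-1,2)
    o=[]
    for a in u:
        d=T[:3,:3]@np.array([a[0],-a[1],-1]); s=(z-T[2,3])/d[2]; o.append(T[:3,3]+s*d)
    return np.array(o)
def w2p(name,P):
    K,T,c=cam(name); P=np.atleast_2d(P)
    q=(P-T[:3,3])@T[:3,:3]; q=q*[1,-1,-1]
    d=dist(c)
    return cv2.projectPoints(q,np.zeros(3),np.zeros(3),K,d)[0].reshape(-1,2)
E
python3 - <<'E'
from h import *
np.set_printoptions(precision=4,suppress=True)
s=read_state(); print(s)
for n in('scene','top','wrist'): 
    c=get_calibration(n); print(n,c); snap(n,n+'0.png')
for n in ['hob','heat_knob','blank_cap','lid_rod','scraper','tray','board','start_top','cellar','mug','bowl','spatula','pot1']:
    print(n,[(np.round(d['point']),round(d['p'],2)) for d in boxes_of(n,'top')][:8])
E
```

```text
{'time': 0.0, 'q': array([-1.2872,  0.4119, -0.0127,  1.5971,  0.0056,  1.1343, -0.0822]), 'joint_velocities': array([-0.0009, -0.0004,  0.0002, -0.0005,  0.0022,  0.0025, -0.0003]), 'joint_efforts': array([ -0.0005, -60.0621,   0.682 , -29.9406,   0.0137,   0.0106,
         0.    ]), 'position': array([0.2152, 0.5862, 0.2304]), 'orientation': array([-3.1399,  0.0001,  2.7899]), 'wrist_force': array([0.1454, 0.6257, 0.0151]), 'torque': array([ 0.03  ,  0.0288, -0.0143]), 'grip_force': 0.0, 'width': 0.9993637827319088}
scene {'mtx': array([[560.6656,   0.    , 318.3415],
       [  0.    , 560.6656, 237.3943],
       [  0.    ,   0.    ,   1.    ]]), 'world_from_camera': array([[ 0.4409, -0.6258,  0.6434,  1.4299],
       [ 0.8974,  0.2967, -0.3265, -0.4834],
       [ 0.0134,  0.7214,  0.6924,  1.1165],
       [ 0.    ,  0.    ,  0.    ,  1.    ]])}
top {'mtx': array([[463.3176,   0.    , 322.9337],
       [  0.    , 463.3176, 242.4561],
       [  0.    ,   0.    ,   1.    ]]), 'world_from_camera': array([[-0.0174,  0.9823, -0.1868,  0.2369],
       [-0.9998, -0.0166,  0.0059,  0.0216]
[... 573 characters left out ...]
., 258.]), 0.28)]
lid_rod [(array([396., 197.]), 0.94), (array([228., 242.]), 0.53), (array([221., 218.]), 0.52)]
scraper [(array([228., 242.]), 0.38)]
tray [(array([247., 172.]), 0.91)]
board [(array([227., 243.]), 0.91), (array([528., 193.]), 0.64)]
start_top [(array([477., 249.]), 0.4)]
cellar [(array([223., 254.]), 0.67)]
mug [(array([511., 256.]), 0.85)]
bowl [(array([531., 194.]), 0.6), (array([244., 174.]), 0.28)]
spatula [(array([140., 220.]), 0.74)]
pot1 [(array([248., 222.]), 0.85), (array([108., 252.]), 0.84), (array([194., 255.]), 0.67), (array([254., 247.]), 0.66), (array([194., 229.]), 0.65), (array([164., 312.]), 0.63), (array([207., 324.]), 0.59), (array([220., 219.]), 0.56)]
```

View pics/top0.png

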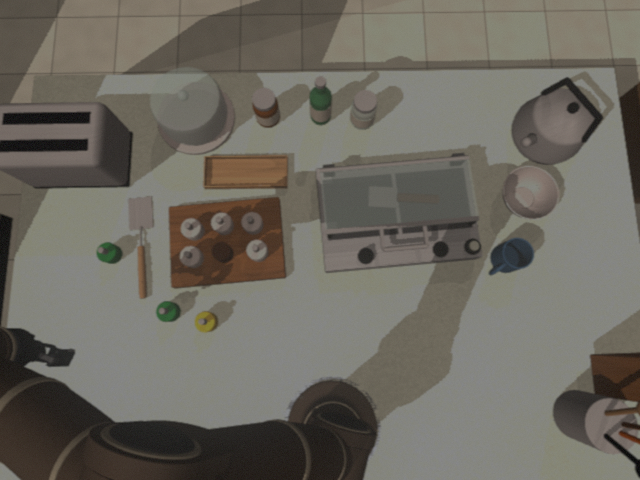

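View pics/scene0.png

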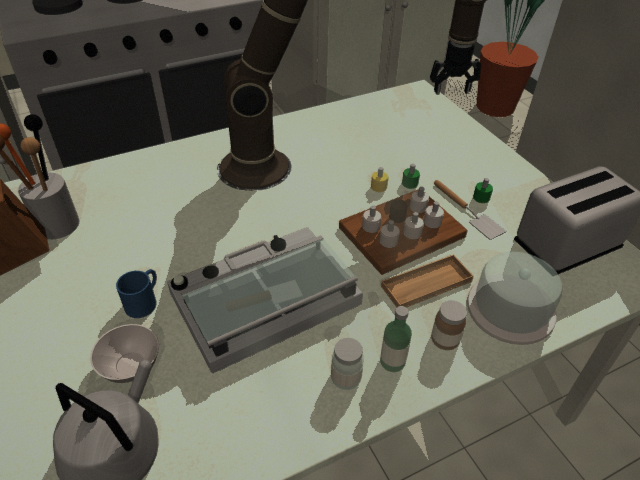

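The top view shows five white-lidded pots at (191,229), (221,223), (252,222), (190,256) and (257,249). The dark cellar is at (223,254). The yellow (205,321) and green (108,252), (167,311) look-alikes are off the board. Candidates for the knob are (366,257) and (439,249), and the first appears raised in the scene view. I'll enlarge to confirm.

Run:
```python
from h import *
im=cv2.imread('pics/top0.png')
g=lambda im:np.clip(255*(im/255.)**0.6,0,255).astype(np.uint8)
c=g(cv2.resize(im[145:280,310:490],None,fx=4.4,fy=4.4,interpolation=cv2.INTER_CUBIC)); cv2.imwrite('pics/c1.png',c)
c=g(cv2.resize(im[145:295,160:300],None,fx=4,fy=4,interpolation=cv2.INTER_CUBIC))
s=cv2.imread('pics/scene0.png')[220:300,160:310]
print(c.shape);cv2.imwrite('pics/c2.png',c)
np.set_printoptions(precision=3,suppress=True)
P=[(191,229),(221,223),(252,222),(190,256),(257,249)]
print(p2w('top',[(366,257),(439,249),(473,246)],.06))
```

```text
(600, 560, 3)
[[ 0.421 -0.096  0.06 ]
 [ 0.438 -0.285  0.06 ]
 [ 0.445 -0.373  0.06 ]]
```

View pics/c1.png

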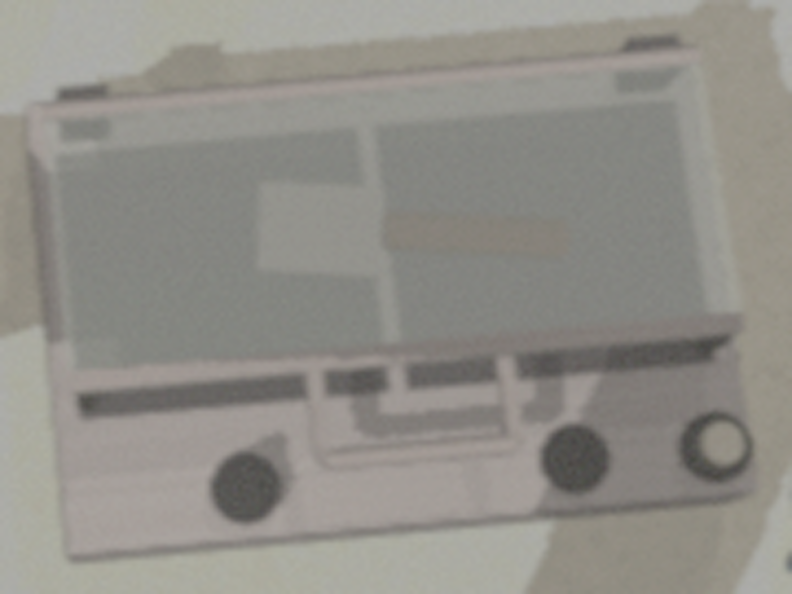

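View pics/c2.png

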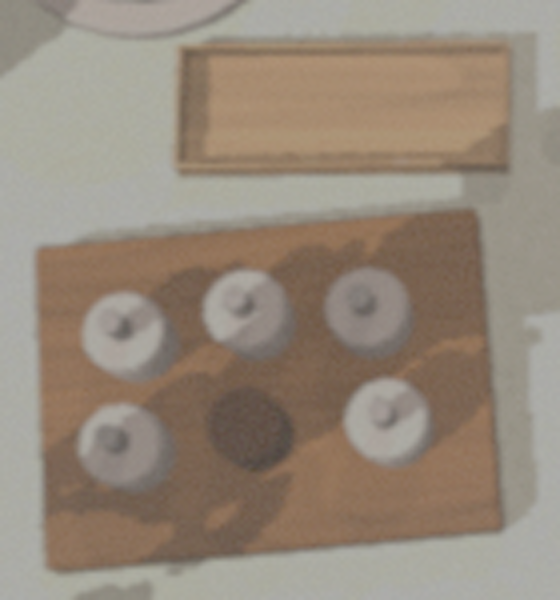

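The crop c1 shows the turning knob at (246,487): it casts the long shadow, so the left plate is live. The flat cap is at (575,458), the button at (722,445) and the rod along (325,458)-(515,445). In c2 there are five white pots with steel knobs around the knobless cellar at (250,428). Next I'll fit the poses.

```bash
cat >> h.py <<'E'
np.set_printoptions(precision=4,suppress=True)
def to(P,yaw,s=None):
    "command numbers (dx,dy,dz,turn) for target TCP"
    s=s or read_state(); Rm=R.from_euler('xyz',s['orientation']).as_matrix()
    d=Rm.T@(np.array(P)-s['position'])/.4
    t=-(yaw-s['orientation'][2]); t=(t+np.pi)%(2*np.pi)-np.pi
    return np.round(np.r_[d,t/2/np.pi],4)
E
python3 - <<'E'
from h import *
from scipy.optimize import least_squares
c1=lambda p:np.array(p,float)/4.4+[310,145]-.0
c2=lambda p:np.array(p,float)/4+[160,145]
def fit(pts,pix,x0):
    pts=np.array(pts,float)
    def tf(v): return np.c_[R.from_euler('z',v[2]).as_matrix()[:2,:2].dot(pts[:,:2].T).T+v[:2],pts[:,2]]
    r=least_squares(lambda v:(w2p('top',tf(v))-pix).ravel(),x0); return r.x,np.round(r.fun.reshape(-1,2),1).tolist()
h,e=fit([[-.121,.0975,.067],[-.121,-.0975,.06],[-.15,.205,.055],[-.15,-.205,.055]],c1([(246,487),(575,458),(68,553),(750,494)]),[.5,-.2,.1]); print('hob',h,e)
print('tray',*fit([[.045,.115,.022],[.045,-.115,.022],[-.045,-.115,.022],[-.045,.115,.022]],c2([(180,47),(510,45),(508,172),(178,172)]),[.6,.2,0]))
print('board',*fit([[.11,.15,.03],[.11,-.15,.03],[-.11,-.15,.03],[-.11,.15,.03]],c2([(38,247),(475,210),(502,528),(50,570)]),[.5,.3,0]))
inv=lambda P:(np.array(P)[:,:2]-h[:2])@R.from_euler('z',h[2]).as_matrix()[:2,:2]
rod=p2w('top',c1([(325,459),(515,446)]),.092);print('rod',rod,inv(rod))
b=p2w('top',c1([(722,445)]),.065);print('button',b,inv(b))
print('hinge px',inv(p2w('top',c1([(82,92),(652,43)]),.092)))
s=p2w('top',c1([(258,226),(379,231),(385,230),(566,240)]),.062);print('scraper',s,inv(s))
kn=p2w('top',c2([(110,317),(235,298),(358,296),(107,437),(382,408)]),.105)
bd=p2w('top',c2([(123,332),(243,307),(366,305),(118,441),(387,417)]),.075);print('pots',np.c_[kn[:,:2],bd[:,:2]])
print('cellar',p2w('top',c2([(248,425)]),.08))
rc=rod.mean(0)
print(to([rc[0],rc[1],.25],np.pi/2+h[2]))
E
```

```text
hob [ 0.5513 -0.182   0.0711] [[-0.6, -0.3], [-0.5, 0.2], [-1.0, 0.2], [2.0, -0.2]]
tray [ 0.668   0.2221 -0.0121] [[-0.2, 0.0], [0.5, 0.2], [0.7, -0.3], [-1.1, 0.0]]
board [0.4733 0.2695 0.076 ] [[-0.8, -0.2], [1.2, -0.9], [0.9, 0.4], [-1.2, 0.6]]
rod [[ 0.4344 -0.1379  0.092 ]
 [ 0.4401 -0.2467  0.092 ]] [[-0.1135  0.0523]
 [-0.1156 -0.0567]]
button [[ 0.4434 -0.3742  0.065 ]] [[-0.1213 -0.1841]]
hinge px [[ 0.1177  0.1704]
 [ 0.1185 -0.1694]]
scraper [[ 0.5817 -0.1079  0.062 ]
 [ 0.5774 -0.1802  0.062 ]
 [ 0.5779 -0.1838  0.062 ]
 [ 0.5699 -0.2917  0.062 ]] [[ 0.0355  0.0717]
 [ 0.0261 -0.0001]
 [ 0.0264 -0.0037]
 [ 0.0107 -0.1108]]
pots [[0.5042 0.353  0.5013 0.3531]
 [0.5151 0.2751 0.5164 0.2766]
 [0.5151 0.198  0.5164 0.1975]
 [0.4281 0.352  0.4304 0.3537]
 [0.4434 0.1823 0.443  0.1833]]
cellar [[0.4385 0.2705 0.08  ]]
[-1.1918 -1.6371 -0.0468  0.1827]
```

Emit:
send_rows --commands '[-0.6,-0.82,-0.02,0.09,-0.6,-0.82,-0.02,0.09,-0.6,-0.82,-0.02,0.09,-0.6,-0.82,-0.02,0.09,-0.6,-0.82,-0.02,0.09,-0.6,-0.82,-0.02,0.09,-0.6,-0.82,-0.02,0.09,-0.6,-0.82,-0.02,0.09,-0.6,-0.82,-0.02,0.09,-0.6,-0.82,-0.02,0.09,-0.6,-0.82,-0.02,0.09,-0.6,-0.82,-0.02,0.09]' --grip -1

```text
time: 2.0
position: [0.3273, 0.1975, 0.2393]
orientation: [3.142, 0.0, 2.227]
wrist_force: [-0.2, 0.4, 0.2]
width: 0.999
grip_force: 0.0
```

Run:
```python
from h import *
s=read_state();print(s['position'],s['orientation'],s['q']); print(to([.437,-.192,.25],np.pi/2+.0711))
```

```text
[0.3273 0.1975 0.2393] [3.1416 0.     2.2266] [-0.9689 -0.0408  0.2931  2.136   0.0137  1.0447 -0.027 ]
[-0.939  -0.3766 -0.0268  0.0931]
```

Emit:
send_rows --commands '[-0.939,-0.377,-0.027,0.093,-0.939,-0.377,-0.027,0.093,-0.939,-0.377,-0.027,0.093,-0.939,-0.377,-0.027,0.093,-0.939,-0.377,-0.027,0.093,-0.939,-0.377,-0.027,0.093,-0.939,-0.377,-0.027,0.093,-0.939,-0.377,-0.027,0.093,-0.939,-0.377,-0.027,0.093,-0.939,-0.377,-0.027,0.093,-0.939,-0.377,-0.027,0.093,-0.939,-0.377,-0.027,0.093]'

```text
time: 3.2
position: [0.4365, -0.1918, 0.2499]
orientation: [-3.141, -0.001, 1.643]
wrist_force: [0.2, -0.5, 0.2]
width: 1.002
grip_force: 0.0
```

Run:
```python
from h import *
s=read_state();print(s['position'],s['orientation'],s['q'])
snap('wrist','w1.png')
print(w2p('wrist',[[.4344,-.1379,.092],[.4401,-.2467,.092]]))
```

```text
[ 0.4365 -0.1918  0.2499] [-3.1413 -0.001   1.6429] [-0.4258  0.1598  0.8449  1.9575 -0.136   1.0822  0.5491]
[[318.7267 162.6192]
 [316.3574 277.3531]]
```

View pics/w1.png

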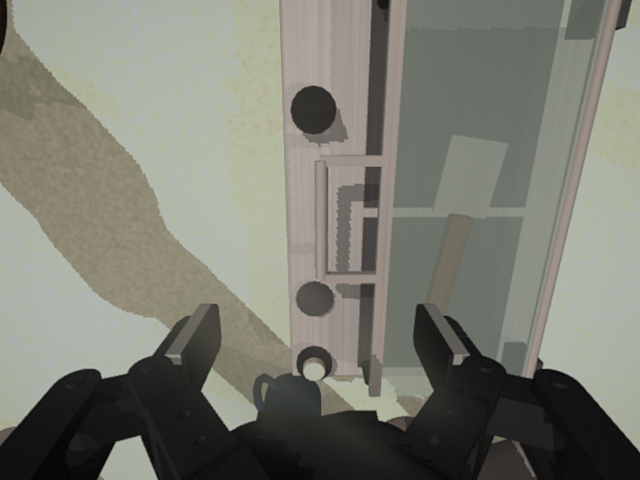

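The wrist view shows the rod centreline at column 320.5, between rows 161 and 278. That is about 3 px (2.7 mm) toward the lid from my estimate. The gap to the lid frame runs from column 326 to 385. I'll go down with the fingers part-closed.

Run:
```python
from h import *
print(to([.4393,-.192,.12],np.pi/2+.0711),to([.4393,-.192,.078],np.pi/2+.0711))
```

```text
[-0.0008  0.007   0.325   0.0002] [-0.0009  0.007   0.43    0.0002]
```

Emit:
send_rows --commands '[0,0.007,0.12,0,0,0.007,0.22,0,0,0.007,0.32,0,0,0.007,0.36,0,0,0.007,0.4,0,0,0.007,0.43,0,0,0.007,0.43,0,0,0.007,0.43,0]' --grip 0.15

```text
time: 4.05
position: [0.4394, -0.1933, 0.0785]
orientation: [3.141, -0.0, 1.64]
wrist_force: [0.3, -0.4, 0.1]
width: 0.427
grip_force: 0.0
```

Emit:
send_rows --commands '[0,0,0,0,0,0,0,0,0,0,0,0,0,0,0,0,0,0,0,0]' --grip 1 --force 30

```text
time: 4.55
position: [0.4404, -0.1936, 0.0786]
orientation: [3.139, 0.001, 1.64]
wrist_force: [5.9, 1.9, 1.1]
width: 0.128
grip_force: 29.8
```

Run:
```python
from h import *
s=read_state();print(s['position'],s['orientation'],s['wrist_force'],s['width'],s['grip_force'])
# arc: hinge hob x = rod x -> compute rows
hx=.111
c0=s['position'].copy()
ex=np.array([np.cos(.0711),np.sin(.0711),0])
th0=0.03
for th in np.r_[np.arange(.1,1.76,.08),1.75]:
    d=.222*(np.cos(th0)-np.cos(th)); z=.222*(np.sin(th)-np.sin(th0))
    print(round(th,2),to(c0+ex*d+[0,0,z],s['orientation'][2],s)[:3])
```

```text
[ 0.4404 -0.1936  0.0786] [3.1393 0.0005 1.6405] [5.8908 1.89   1.0758] 0.12768448378951297 29.80335921049118
0.1 [-0.      0.0026 -0.0388]
0.18 [-0.      0.0089 -0.0827]
0.26 [-0.      0.0187 -0.126 ]
0.34 [-0.      0.0319 -0.1684]
0.42 [-0.      0.0485 -0.2095]
0.5 [-0.      0.0683 -0.2493]
0.58 [-0.      0.0912 -0.2873]
0.66 [ 0.      0.1171 -0.3234]
0.74 [ 0.      0.1457 -0.3572]
0.82 [ 0.0001  0.177  -0.3887]
0.9 [ 0.0001  0.2107 -0.4176]
0.98 [ 0.0001  0.2466 -0.4437]
1.06 [ 0.0002  0.2845 -0.4669]
1.14 [ 0.0002  0.3241 -0.4869]
1.22 [ 0.0003  0.3652 -0.5037]
1.3 [ 0.0003  0.4075 -0.5172]
1.38 [ 0.0004  0.4507 -0.5272]
1.46 [ 0.0004  0.4946 -0.5338]
1.54 [ 0.0005  0.5389 -0.5368]
1.62 [ 0.0006  0.5833 -0.5363]
1.7 [ 0.0006  0.6275 -0.5323]
1.75 [ 0.0007  0.6549 -0.5279]
```

Emit:
send_rows --commands '[0,0.005,-0.04,0,0,0.011,-0.083,0,0,0.02,-0.126,0,0,0.034,-0.168,0,0,0.05,-0.21,0,0,0.07,-0.249,0,0,0.093,-0.287,0,0,0.119,-0.323,0,0,0.148,-0.357,0,0,0.179,-0.389,0,0,0.213,-0.418,0,0,0.249,-0.444,0]'

```text
time: 5.75
position: [0.5276, -0.1878, 0.256]
orientation: [-3.121, -0.008, 1.635]
wrist_force: [-33.5, 6.9, 31.3]
width: 0.126
grip_force: 32.6
```

Emit:
send_rows --commands '[0,0.038,-0.023,0,0,0.077,-0.043,0,0,0.118,-0.06,0,0,0.16,-0.073,0,0,0.204,-0.083,0,0,0.247,-0.09,0,0,0.292,-0.093,0,0,0.336,-0.092,0,0,0.38,-0.088,0,0,0.406,-0.084,0,0,0.406,-0.084,0,0,0.406,-0.084,0]'

```text
time: 6.95
position: [0.7026, -0.1759, 0.2916]
orientation: [3.136, 0.002, 1.641]
wrist_force: [6.3, 1.1, 11.3]
width: 0.125
grip_force: 35.0
```

Run:
```python
from h import *
s=read_state();print(s['position'],s['orientation'],s['wrist_force'],s['width'],s['grip_force'],s['q'])
snap('scene','s1.png')
hin=np.array([.5513,-.182,0])+R.from_euler('z',.0711).apply([.111,-.01,.092])
g=s['position']+[0,0,.0135]
print(hin,g-hin, np.linalg.norm((g-hin)[[0,2]]), np.arctan2(g[2]-hin[2],-(g-hin)[0]))
```

```text
[ 0.7026 -0.1759  0.2916] [3.1359 0.0019 1.6408] [ 6.3353  1.0796 11.3301] 0.12527305733782135 34.98667001724243 [-0.243   0.6319  0.7518  1.2745 -0.4237  1.387   0.5529]
[ 0.6627 -0.1841  0.092 ] [0.0399 0.0082 0.2131] 0.21678951432273932 1.7557203915033746
```

View pics/s1.png

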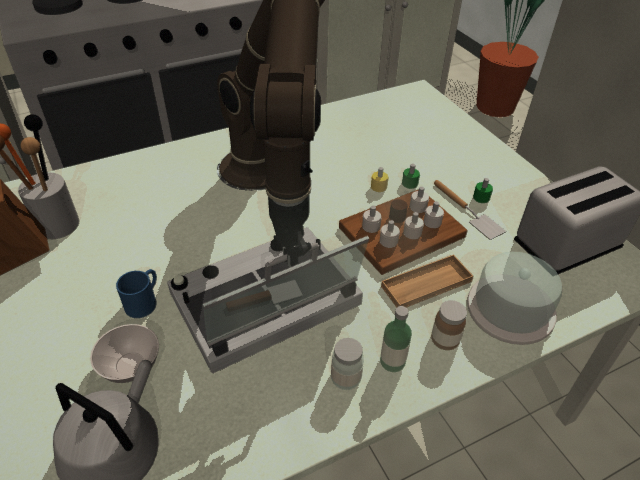

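Emit:
send_rows --commands '[0,0,0,0,0,0,0,0,0,0,0,0,0,0,0,0,0,0,-0.1,0,0,0,-0.2,0,0,0,-0.25,0,0,0,-0.25,0]' --grip 0.15

```text
time: 7.8
position: [0.701, -0.1765, 0.3929]
orientation: [3.137, 0.002, 1.64]
wrist_force: [-0.6, -0.9, -0.9]
width: 0.425
grip_force: 0.0
```

Run:
```python
from h import *
s=read_state();print(s['position'],s['wrist_force'])
im=snap('scene')[:,:,::-1].copy()
H=R.from_euler('z',.0711)
for th,col in((1.615,(0,0,255)),(1.745,(0,255,0)),(1.875,(255,0,0))):
    for r,w in((.222,.055),(.175,.195)):
        P=np.array([[.111-r*np.cos(th),y,.092+r*np.sin(th)] for y in(-w,w)])
        P=H.apply(P)+[.5513,-.182,0]
        q=w2p('scene',P); print(th,r,q.round(1).tolist())
c=cv2.resize(im[150:350,160:400],None,fx=3,fy=3,interpolation=cv2.INTER_CUBIC); cv2.imwrite('pics/s2.png',c)
```

```text
[ 0.701  -0.1765  0.3929] [-0.6333 -0.9235 -0.9189]
1.615 0.222 [[261.3, 253.1], [309.0, 234.5]]
1.615 0.175 [[198.2, 294.0], [363.1, 228.0]]
1.745 0.222 [[267.8, 263.2], [315.9, 244.0]]
1.745 0.175 [[202.7, 302.5], [368.7, 234.8]]
1.875 0.222 [[274.4, 274.6], [322.8, 254.8]]
1.875 0.175 [[207.4, 312.0], [374.1, 242.7]]
```

View pics/s2.png

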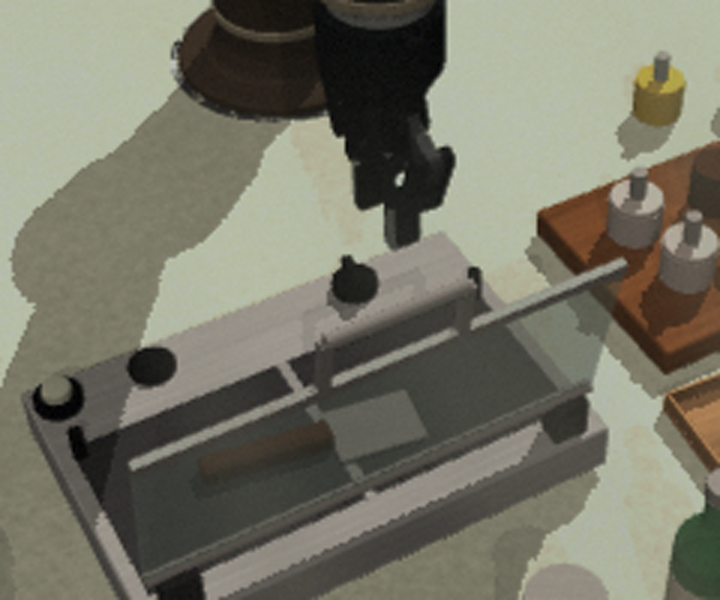

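The scene crop shows the rod ends at (322,340) and (475,285) in the crop, which is (267,263) and (318,245) in the full picture. That matches the 1.745 rad projection, so the lid is right. The raised grip bar is visible on the left knob. Scraper is next.

Run:
```python
from h import *
y=1.5068
for P in([.576,-.198,.37],[.576,-.198,.2],[.576,-.198,.057]): print(to(P,y))
```

```text
[-0.0332 -0.3146  0.0506  0.0211]
[-0.0329 -0.3154  0.4756  0.0211]
[-0.0327 -0.3161  0.8331  0.0211]
```

Emit:
send_rows --commands '[-0.033,-0.11,0,0.021,-0.033,-0.22,0,0.021,-0.033,-0.316,0.03,0.021,-0.033,-0.316,0.14,0.021,-0.033,-0.316,0.25,0.021,-0.033,-0.316,0.36,0.021,-0.033,-0.316,0.47,0.021,-0.033,-0.316,0.55,0.021,-0.033,-0.316,0.55,0.021]' --grip 0

```text
time: 8.75
position: [0.5716, -0.1955, 0.1637]
orientation: [-3.131, -0.001, 1.508]
wrist_force: [0.2, 0.4, 0.5]
width: 0.5
grip_force: 0.0
```

Run:
```python
from h import *
s=read_state();print(s['position'],s['orientation'],s['q'],s['width'])
snap('wrist','w2.png'); o=np.array([.5757,-.2019,.071]);d=np.array([.064,.998,0])
print(w2p('wrist',[o-.09*d,o+.02*d,o+[0,0,-.012]+.094*d,o+.004*d]).round(0).tolist())
print(to([.576,-.198,.057],1.5068))
```

```text
[ 0.5716 -0.1955  0.1637] [-3.1314 -0.0014  1.5082] [-0.2864  0.5376  0.7634  1.7524 -0.4221  1.0344  0.5683] 0.500406555111441
[[321.0, 352.0], [321.0, 225.0], [322.0, 118.0], [321.0, 246.0]]
[-0.0031  0.0088  0.2744  0.0002]
```

View pics/w2.png

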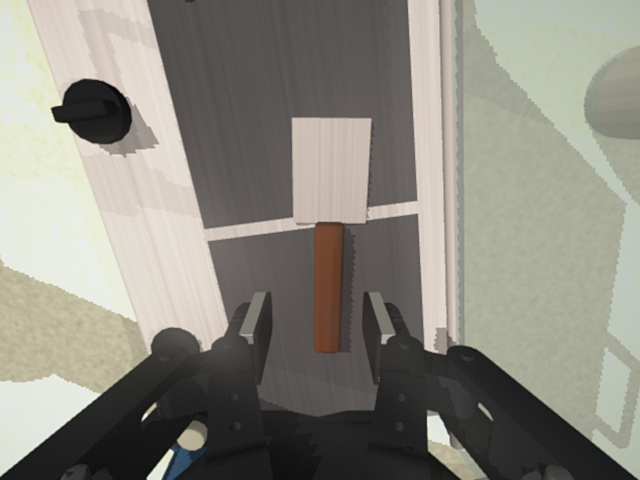

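The wrist view shows the handle at column 328, rows 223-352, about 7 px (4.5 mm) to the lid side of my estimate, and its length matches. I'll correct and descend.

Emit:
send_rows --commands '[0,0.008,0.1,0,0,0.008,0.1,0,0,0.008,0.1,0,0,0.008,0.1,0]'

```text
time: 9.2
position: [0.5794, -0.1982, 0.1316]
orientation: [3.139, 0.001, 1.508]
wrist_force: [-0.4, 0.1, -0.3]
width: 0.5
grip_force: 0.0
```

Run:
```python
from h import *
s=read_state();print(s['position'],s['orientation'])
print(to([.579,-.198,.057],1.5068))
```

```text
[ 0.5794 -0.1982  0.1316] [3.139  0.0005 1.5078]
[ 0.0006 -0.0014  0.1865  0.0002]
```

Emit:
send_rows --commands '[0,0,0.06,0,0,0,0.12,0,0,0,0.16,0,0,0,0.185,0,0,0,0.185,0,0,0,0.185,0]'

```text
time: 9.8
position: [0.5789, -0.198, 0.0561]
orientation: [3.141, 0.0, 1.508]
wrist_force: [0.2, -0.1, 0.2]
width: 0.5
grip_force: 0.0
```

Emit:
send_rows --commands '[0,0,0,0,0,0,0,0,0,0,0,0,0,0,0,0,0,0,0,0]' --grip 1 --force 40

```text
time: 10.3
position: [0.5792, -0.1979, 0.0565]
orientation: [3.14, 0.0, 1.508]
wrist_force: [-1.2, 0.4, 6.1]
width: 0.245
grip_force: 40.9
```

Run:
```python
from h import *
s=read_state();print(s['position'],s['orientation'],s['wrist_force'],s['width']*85)
y=1.5068+.052
P=np.array([.668,.222,0])+.004*np.array([.012,1,0])
for z in(.2,.05,.012): print(to([P[0],P[1],z],y))
```

```text
[ 0.5792 -0.1979  0.0565] [3.1397 0.0002 1.508 ] [-1.2411  0.3874  6.1419] 20.831617734844823
[ 1.0716  0.1558 -0.3587 -0.0081]
[ 1.0717  0.1551  0.0163 -0.0081]
[ 1.0717  0.1549  0.1113 -0.0081]
```

Emit:
send_rows --commands '[0,0,-0.1,0,0,0,-0.2,0,0,0,-0.3,0,0.1,0,-0.36,0,0.22,0,-0.36,0,0.34,0,-0.36,0,0.46,0,-0.36,0,0.58,0,-0.36,0,0.7,0,-0.36,0,0.8,0,-0.36,0,0.8,0,-0.36,0,0.8,0,-0.36,0]'

```text
time: 11.5
position: [0.5982, 0.1229, 0.199]
orientation: [-3.141, 0.0, 1.511]
wrist_force: [-0.8, -0.5, -1.0]
width: 0.243
grip_force: 40.1
```

Run:
```python
from h import *
s=read_state();print(s['position'],s['orientation'],s['width']*85)
for z in(.15,.006): print(to([.668,.226,z],1.5588))
```

```text
[0.5982 0.1229 0.199 ] [-3.1411  0.0005  1.5107] 20.67554905360035
[ 0.2677  0.1589  0.1224 -0.0076]
[ 0.2679  0.1591  0.4824 -0.0076]
```

Emit:
send_rows --commands '[0.12,0.05,0,-0.008,0.22,0.12,0,-0.008,0.268,0.159,0.04,-0.008,0.268,0.159,0.14,-0.008,0.268,0.159,0.24,-0.008,0.268,0.159,0.3,-0.008,0.268,0.159,0.3,-0.008,0.268,0.159,0.3,-0.008]'

```text
time: 12.3
position: [0.6694, 0.2229, 0.0801]
orientation: [3.141, 0.001, 1.556]
wrist_force: [0.5, 0.1, -0.4]
width: 0.25
grip_force: 40.0
```

Run:
```python
from h import *
s=read_state();print(s['position'],s['orientation'],s['width']*85)
snap('wrist','w3.png')
H=R.from_euler('z',-.0121)
print(w2p('wrist',H.apply([[a,b,.022] for a in(-.045,.045) for b in(-.115,.115)])+[.668,.2221,0]).round(0).tolist())
print(to([.668,.226,.006],1.5588))
```

```text
[0.6694 0.2229 0.0801] [3.1411 0.0009 1.5561] 21.276365861451225
[[254.0, 407.0], [228.0, 65.0], [374.0, 407.0], [396.0, 65.0]]
[ 0.0063 -0.0058  0.188  -0.0003]
```

View pics/w3.png

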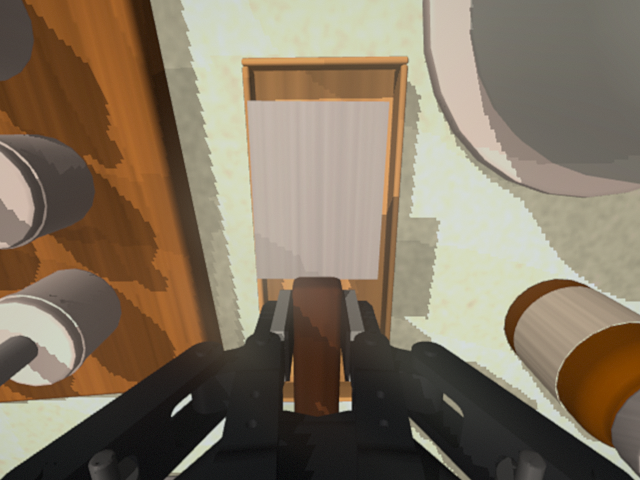

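The wrist view shows the tray centre at column 325 (walls 242 and 408) and the gripper plane at column 317. I'll shift about 5 mm away from the robot, then lower.

Emit:
send_rows --commands '[0.006,0.009,0.04,0,0.006,0.009,0.09,0,0.006,0.009,0.13,0,0.006,0.009,0.16,0,0.006,0.009,0.18,0,0.006,0.009,0.186,0,0.006,0.009,0.186,0,0.006,0.009,0.186,0]'

```text
time: 13.15
position: [0.6728, 0.2271, 0.0053]
orientation: [3.141, -0.0, 1.558]
wrist_force: [-0.9, 0.1, -0.2]
width: 0.243
grip_force: 40.6
```

Emit:
send_rows --commands '[0,0,0,0,0,0,0,0,0,0,0,0,0,0,0,0,0,0,-0.05,0,0,0,-0.15,0,0,0,-0.27,0,0,0,-0.4,0,0,0,-0.45,0,0,0,-0.45,0]' --grip 0.25

```text
time: 14.15
position: [0.6748, 0.2271, 0.1915]
orientation: [3.134, -0.003, 1.558]
wrist_force: [0.1, -0.0, -0.6]
width: 0.374
grip_force: 0.0
```

Run:
```python
from h import *
s=read_state();print(s['position'],s['orientation'],s['q'])
im=snap('top')
cv2.imwrite('pics/t2.png',cv2.resize(np.clip(255*(im[130:310,90:330,::-1]/255.)**.7,0,255).astype(np.uint8),None,fx=3.3,fy=3.3,interpolation=cv2.INTER_CUBIC))
```

```text
[0.6748 0.2271 0.1915] [ 3.1336 -0.0033  1.5579] [-0.8207  0.6727  0.7138  1.4451 -0.4575  1.1845 -0.0585]
```

View pics/t2.png

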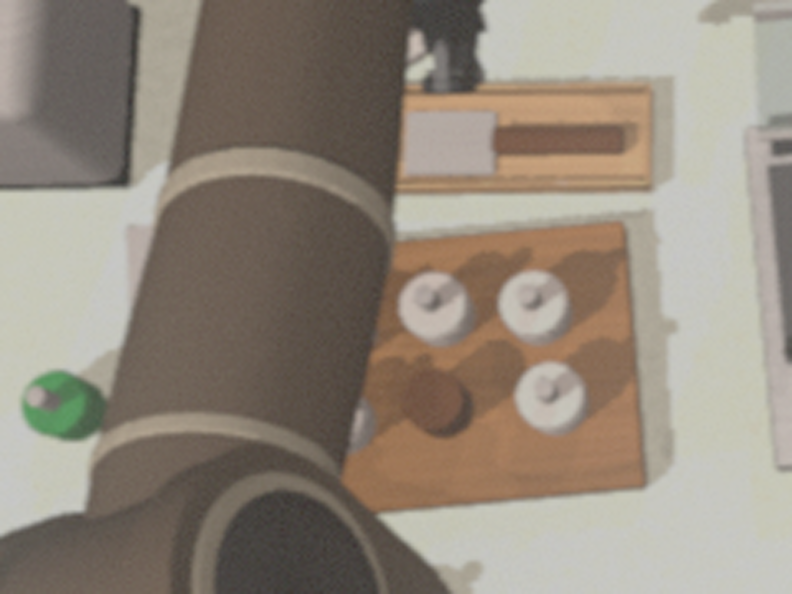

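The crop shows the scraper lying flat in the tray (blade 405-495, handle to 625) and pots B, C and E undisturbed. Pots next; I'll check each with the wrist detector.

Run:
```python
from h import *
print(to([.519,.198,.2],1.5588))
```

```text
[-0.0777 -0.3851 -0.0305 -0.0001]
```

Emit:
send_rows --commands '[-0.078,-0.385,-0.03,0,-0.078,-0.385,-0.03,0,-0.078,-0.385,-0.03,0,-0.078,-0.385,-0.03,0,-0.078,-0.385,-0.03,0,-0.078,-0.385,-0.03,0,-0.078,-0.385,-0.03,0]' --grip 0.05

```text
time: 14.9
position: [0.5192, 0.1981, 0.1968]
orientation: [3.141, 0.001, 1.558]
wrist_force: [0.8, 0.2, 0.9]
width: 0.476
grip_force: 0.0
```

```bash
cat >> h.py <<'E'
def pots(camn,z,xr=(.33,.62),yr=(-.25,.45)):
    read_camera(camn); o=[]
    for d in boxes_of('pot1',camn):
        w=p2w(camn,[d['point']],z)[0]
        if xr[0]<w[0]<xr[1] and yr[0]<w[1]<yr[1]: o.append((w[:2].round(4).tolist(),np.round(d['point']).tolist(),round(d['p'],2)))
    return o
E
python3 - <<'E'
from h import *
s=read_state();print(s['position'],s['orientation'])
for o in pots('wrist',.07): print(o)
snap('wrist','w4.png')
print(w2p('wrist',[[.519,.198,.075],[.519,.198,.105]]))
print(to([.519,.198,.079],1.5588))
E
```

```text
[0.5192 0.1981 0.1968] [3.1407 0.0007 1.5583]
([0.5057, 0.3455], [295.0, 29.0], 0.97)
([0.4492, 0.1894], [234.0, 243.0], 0.83)
([0.4368, 0.3468], [195.0, 28.0], 0.8)
([0.5157, 0.2028], [312.0, 226.0], 0.64)
([0.5159, 0.2743], [311.0, 136.0], 0.57)
[[316.8283 233.4329]
 [316.8143 245.2631]]
[ 0.0013  0.0004  0.2939 -0.0002]
```

View pics/w4.png

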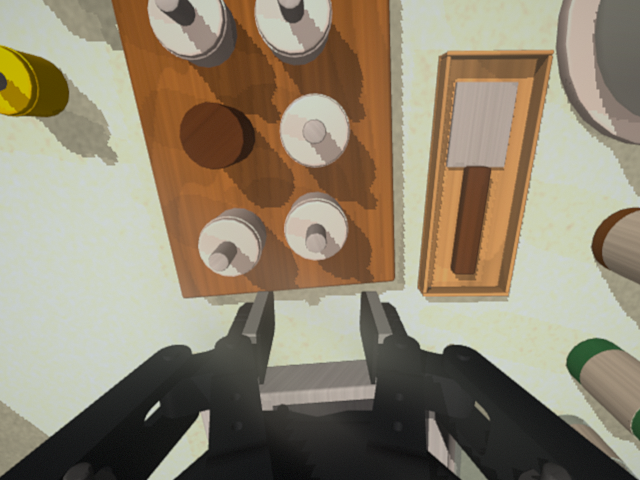

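The wrist view shows pot C with its body top at (317,230) and its knob at (316,242), within 3 px of prediction. I'll take it.

Emit:
send_rows --commands '[0.006,0,0.1,0,0.006,0,0.19,0,0.006,0,0.25,0,0.006,0,0.293,0,0.006,0,0.293,0,0.006,0,0.293,0]'

```text
time: 15.65
position: [0.5185, 0.1999, 0.0797]
orientation: [-3.141, 0.001, 1.558]
wrist_force: [0.2, -0.5, 0.1]
width: 0.474
grip_force: 0.0
```

Emit:
send_rows --commands '[0,0,0,0,0,0,0,0,0,0,0,0,0,0,0,0,0,0,-0.08,0,0,0,-0.18,0,0,0,-0.3,0,0,0,-0.3,0]' --grip 1 --force 40

```text
time: 16.45
position: [0.5212, 0.2007, 0.2054]
orientation: [3.134, -0.005, 1.558]
wrist_force: [0.8, 0.3, -1.3]
width: 0.171
grip_force: 39.5
```

```bash
cat >> h.py <<'E'
def slot(dx,dy,x0=.5513+.003,y0=-.182):
    p=R.from_euler('z',.0711).apply([.012+dx,.0975+dy,0])+[x0,y0,0]; return p[:2]
E
python3 - <<'E'
from h import *
s=read_state();print(s['position'],s['orientation'],s['width']*85)
p=slot(.03,.032); print(p,to([*p,.2],1.6419),to([*p,.105],1.6419))
E
```

```text
[0.5212 0.2007 0.2054] [ 3.1338 -0.0049  1.5577] 14.49815823112589
[ 0.587  -0.0498] [-0.6243  0.1727  0.0117 -0.0134] [-0.6255  0.1708  0.2492 -0.0134]
```

Emit:
send_rows --commands '[-0.12,0.03,-0.03,0,-0.24,0.06,-0.03,-0.005,-0.36,0.09,-0.03,-0.01,-0.48,0.13,-0.03,-0.013,-0.6,0.17,-0.03,-0.013,-0.624,0.177,0.03,-0.013,-0.624,0.177,0.1,-0.013,-0.624,0.177,0.17,-0.013,-0.624,0.177,0.215,-0.013,-0.624,0.177,0.236,-0.013,-0.624,0.177,0.236,-0.013,-0.624,0.177,0.236,-0.013]'

```text
time: 17.65
position: [0.5856, -0.0502, 0.1052]
orientation: [-3.141, -0.0, 1.64]
wrist_force: [0.5, 0.4, -1.1]
width: 0.17
grip_force: 41.4
```

Emit:
send_rows --commands '[0,0,0,0,0,0,0,0,0,0,0,0,0,0,-0.04,0,0,0,-0.12,0,0,0,-0.24,0,0,0,-0.24,0,0,0,-0.24,0]' --grip 0.25

```text
time: 18.45
position: [0.5866, -0.0503, 0.2034]
orientation: [3.138, -0.001, 1.64]
wrist_force: [-0.7, 0.5, -0.6]
width: 0.377
grip_force: 0.0
```

Run:
```python
from h import *
s=read_state();print(s['position'],s['orientation'])
for o in pots('top',.07): print(o)
snap('wrist','w5.png'); p=slot(0,0)
P=R.from_euler('z',.0711).apply([[.012,.0975,.055],[-.121,.0975,.067],[.0945,.19,.055],[.0945,.005,.055],[-.0705,.19,.055]])+[.5543,-.182,0]
print(w2p('wrist',P).round().tolist())
```

```text
[ 0.5866 -0.0503  0.2034] [ 3.138  -0.0005  1.6401]
([0.5157, 0.278], [221.0, 222.0], 0.95)
([0.4258, 0.3463], [193.0, 257.0], 0.77)
([0.5044, 0.3467], [194.0, 227.0], 0.6)
([0.4519, 0.2064], [248.0, 246.0], 0.48)
[[286.0, 260.0], [134.0, 265.0], [382.0, 156.0], [372.0, 346.0], [184.0, 156.0]]
```

View pics/w5.png

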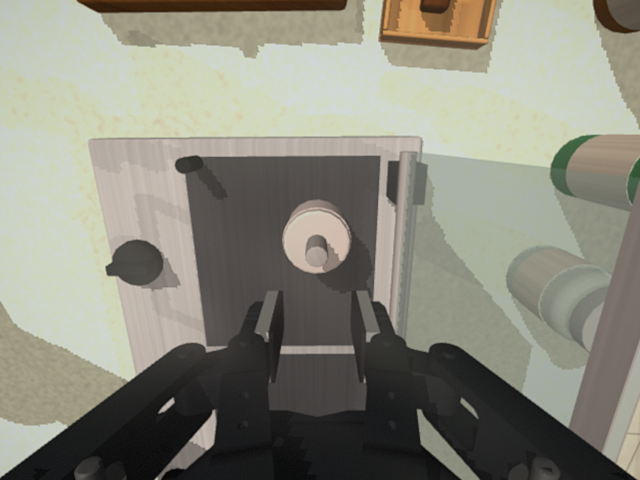

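Pot C stands on the plate at (318,240). The plate corners (190,157) and (380,157) and the knob (137,263) match prediction within a few px. Pot B next.

Run:
```python
from h import *
for z in(.2,.079): print(to([.5187,.2765,z],1.5588))
```

```text
[ 0.8255 -0.1089  0.0021  0.013 ]
[ 0.8254 -0.1085  0.3046  0.013 ]
```

Emit:
send_rows --commands '[0.12,-0.02,0,0.002,0.24,-0.04,0,0.005,0.36,-0.06,0,0.01,0.48,-0.08,0,0.013,0.6,-0.1,0,0.013,0.72,-0.108,0,0.013,0.825,-0.108,0.02,0.013,0.825,-0.108,0.1,0.013,0.825,-0.108,0.18,0.013,0.825,-0.108,0.25,0.013,0.825,-0.108,0.3,0.013,0.825,-0.108,0.301,0.013]' --grip 0.05

```text
time: 19.8
position: [0.5174, 0.2748, 0.0773]
orientation: [-3.136, 0.004, 1.558]
wrist_force: [0.2, -0.1, 0.7]
width: 0.473
grip_force: 0.0
```

Emit:
send_rows --commands '[0,0,0,0,0,0,0,0,0,0,0,0,0,0,0,0,0,0,0,0,0,0,-0.08,0,0,0,-0.18,0,0,0,-0.3,0,0,0,-0.3,0,0,0,-0.3,0]' --grip 1

```text
time: 20.8
position: [0.5201, 0.2765, 0.202]
orientation: [3.14, -0.002, 1.559]
wrist_force: [-1.2, 0.6, -2.2]
width: 0.167
grip_force: 39.7
```

Run:
```python
from h import *
s=read_state();print(s['position'],s['orientation'],s['width']*85)
p=slot(.03,-.032); print(p,to([*p,.2],1.6419),to([*p,.105],1.6419))
```

```text
[0.5201 0.2765 0.202 ] [ 3.14   -0.0022  1.5587] 14.214946959267813
[ 0.5915 -0.1137] [-0.9731  0.1904  0.0031 -0.0132] [-0.9737  0.19    0.2406 -0.0132]
```

Emit:
send_rows --commands '[-0.12,0,-0.04,0,-0.24,0.02,-0.05,-0.005,-0.36,0.05,-0.05,-0.01,-0.48,0.08,-0.05,-0.013,-0.6,0.11,-0.05,-0.013,-0.72,0.14,-0.05,-0.013,-0.84,0.17,-0.05,-0.013,-0.95,0.19,-0.05,-0.013,-0.973,0.192,-0.05,-0.013,-0.973,0.192,0,-0.013,-0.973,0.192,0.07,-0.013,-0.973,0.192,0.12,-0.013]'

```text
time: 22.0
position: [0.5902, -0.1131, 0.1498]
orientation: [-3.138, -0.001, 1.64]
wrist_force: [-0.1, 1.4, -1.1]
width: 0.172
grip_force: 39.6
```

Run:
```python
from h import *
s=read_state();print(s['position'],s['orientation'],s['width']*85)
p=slot(.03,-.032); print(p,to([*p,.105],1.6419))
```

```text
[ 0.5902 -0.1131  0.1498] [-3.1381 -0.0012  1.64  ] 14.598816107914038
[ 0.5915 -0.1137] [-0.0017  0.0036  0.1119 -0.0003]
```

Emit:
send_rows --commands '[0,0,0.05,0,0,0,0.09,0,0,0,0.115,0,0,0,0.115,0,0,0,0.115,0]'

```text
time: 22.5
position: [0.5917, -0.114, 0.1066]
orientation: [-3.141, -0.0, 1.64]
wrist_force: [-0.2, -0.3, -0.8]
width: 0.173
grip_force: 41.8
```

Emit:
send_rows --commands '[0,0,0,0,0,0,0,0,0,0,0,0,0,0,-0.04,0,0,0,-0.12,0,0,0,-0.24,0,0,0,-0.28,0,0,0,-0.28,0]' --grip 0.25

```text
time: 23.3
position: [0.5934, -0.115, 0.2232]
orientation: [3.135, 0.001, 1.64]
wrist_force: [0.3, 1.2, -0.4]
width: 0.377
grip_force: 0.0
```

Run:
```python
from h import *
s=read_state();print(s['position'],s['orientation'])
for o in pots('top',.07)+['-']+pots('wrist',.09): print(o)
for z in(.2,.079): print('A',to([.506,.353,z],1.5588))
```

```text
[ 0.5934 -0.115   0.2232] [3.1352 0.0006 1.6396]
([0.4436, 0.1905], [254.0, 249.0], 0.95)
([0.4968, 0.349], [193.0, 230.0], 0.78)
([0.4225, 0.3472], [192.0, 259.0], 0.64)
-
([0.589, -0.1117], [314.0, 229.0], 0.81)
([0.5819, -0.0494], [311.0, 152.0], 0.57)
A [ 1.1787 -0.1314  0.0461  0.0129]
A [ 1.1786 -0.1309  0.3486  0.0129]
```

Emit:
send_rows --commands '[0.12,-0.02,0,0,0.24,-0.05,0,0.005,0.36,-0.08,0,0.01,0.48,-0.11,0,0.013,0.6,-0.131,0,0.013,0.72,-0.131,0.02,0.013,0.84,-0.131,0.046,0.013,0.96,-0.131,0.046,0.013,1,-0.131,0.046,0.013,1,-0.131,0.046,0.013,1,-0.131,0.046,0.013]' --grip 0.05

```text
time: 24.6
position: [0.5117, 0.28, 0.1998]
orientation: [-3.141, 0.002, 1.558]
wrist_force: [1.2, -1.1, 0.3]
width: 0.474
grip_force: 0.0
```

Run:
```python
from h import *
s=read_state();print(s['position'],s['orientation'])
for o in pots('wrist',.07): print(o)
for z in(.2,.079): print('A',to([.506,.353,z],1.5588))
```

```text
[0.5117 0.28   0.1998] [-3.1409  0.002   1.5577]
([0.4356, 0.3537], [216.0, 140.0], 0.96)
([0.5065, 0.3525], [308.0, 140.0], 0.78)
([0.439, 0.2088], [237.0, 306.0], 0.57)
A [ 0.1846 -0.0182  0.0007 -0.0005]
A [ 0.1849 -0.0182  0.3032 -0.0005]
```

Emit:
send_rows --commands '[0.1,-0.015,0,0,0.184,-0.017,0,0,0.184,-0.017,0.1,0,0.184,-0.017,0.19,0,0.184,-0.017,0.26,0,0.184,-0.017,0.3,0,0.184,-0.017,0.302,0,0.184,-0.017,0.302,0]'

```text
time: 25.5
position: [0.5069, 0.3544, 0.0806]
orientation: [3.141, -0.0, 1.557]
wrist_force: [-0.5, 0.2, 0.1]
width: 0.474
grip_force: 0.0
```

Emit:
send_rows --commands '[0,0,0,0,0,0,0,0,0,0,0,0,0,0,0,0,0,0,0,0,0,0,-0.08,0,0,0,-0.18,0,0,0,-0.3,0,0,0,-0.35,0,0,0,-0.35,0,0,0,-0.35,0]' --grip 1

```text
time: 26.6
position: [0.5054, 0.3551, 0.2194]
orientation: [-3.141, -0.0, 1.559]
wrist_force: [-0.9, -0.5, -1.4]
width: 0.173
grip_force: 39.7
```

Run:
```python
from h import *
s=read_state();print(s['position'],s['orientation'],s['width']*85)
p=slot(-.036,.058); print(p,to([*p,.22],1.6419),to([*p,.105],1.6419))
```

```text
[0.5054 0.3551 0.2194] [-3.1411 -0.0005  1.5587] 14.667925594881114
[ 0.5193 -0.0286] [-0.9588  0.0464 -0.0021 -0.0132] [-0.9589  0.0465  0.2854 -0.0132]
```

Emit:
send_rows --commands '[-0.12,0,0,0,-0.24,0.01,0,-0.005,-0.36,0.02,0,-0.01,-0.48,0.03,0,-0.013,-0.6,0.04,0,-0.013,-0.72,0.046,0,-0.013,-0.84,0.046,0,-0.013,-0.94,0.046,0,-0.013,-0.959,0.046,0.03,-0.013,-0.959,0.046,0.1,-0.013,-0.959,0.046,0.17,-0.013,-0.959,0.046,0.2,-0.013]'

```text
time: 27.8
position: [0.517, -0.0282, 0.1361]
orientation: [-3.136, 0.0, 1.64]
wrist_force: [-0.9, 0.3, -1.9]
width: 0.168
grip_force: 39.6
```

Emit:
send_rows --commands '[0,0,0.04,0,0,0,0.07,0,0,0,0.083,0,0,0,0.083,0,0,0,0.083,0]'

```text
time: 28.3
position: [0.5198, -0.0287, 0.1067]
orientation: [3.141, 0.0, 1.64]
wrist_force: [0.4, -0.4, -1.2]
width: 0.17
grip_force: 39.7
```

Emit:
send_rows --commands '[0,0,0,0,0,0,0,0,0,0,0,0,0,0,-0.04,0,0,0,-0.12,0,0,0,-0.24,0,0,0,-0.28,0,0,0,-0.28,0]' --grip 0.25

```text
time: 29.1
position: [0.5212, -0.0289, 0.2212]
orientation: [3.136, -0.001, 1.64]
wrist_force: [0.6, 0.2, -1.0]
width: 0.378
grip_force: 0.0
```

Run:
```python
from h import *
s=read_state();print(s['position'],s['orientation'])
for o in pots('top',.07)+['-']+pots('wrist',.09): print(o)
for z in(.2,.079): print('E',to([.446,.19,z],1.5588))
```

```text
[ 0.5212 -0.0289  0.2212] [ 3.1364 -0.0011  1.6401]
([0.428, 0.3489], [192.0, 256.0], 0.79)
([0.4353, 0.1889], [255.0, 253.0], 0.66)
([0.5955, -0.1256], [376.0, 190.0], 0.59)
-
([0.579, -0.0484], [385.0, 259.0], 0.88)
([0.5974, -0.0997], [398.0, 313.0], 0.79)
([0.5207, -0.027], [319.0, 230.0], 0.73)
E [ 0.5577 -0.1436  0.0439  0.013 ]
E [ 0.5577 -0.1431  0.3464  0.013 ]
```

Move above E and check it.

Emit:
send_rows --commands '[0.12,-0.04,0,0.003,0.24,-0.08,0,0.008,0.36,-0.12,0.02,0.013,0.46,-0.14,0.044,0.013,0.46,-0.14,0.044,0.013,0.46,-0.14,0.044,0.013,0.46,-0.14,0.044,0.013]' --grip 0.05

```text
time: 30.0
position: [0.451, 0.1497, 0.2005]
orientation: [-3.141, 0.001, 1.557]
wrist_force: [0.5, -1.1, 1.2]
width: 0.476
grip_force: 0.0
```

Run:
```python
from h import *
s=read_state();print(s['position'],s['orientation'])
for o in pots('wrist',.07): print(o)
for z in(.2,.079): print('E',to([.446,.185,z],1.5588))
```

```text
[0.451  0.1497 0.2005] [-3.1412  0.0012  1.557 ]
([0.4479, 0.1872], [312.0, 186.0], 0.92)
([0.5932, -0.1175], [451.0, 464.0], 0.92)
([0.5839, -0.0939], [444.0, 448.0], 0.76)
E [ 0.0887 -0.0147  0.002  -0.0005]
E [ 0.0889 -0.0147  0.3045 -0.0005]
```

Emit:
send_rows --commands '[0.091,-0.012,0,0,0.091,-0.012,0.1,0,0.091,-0.012,0.19,0,0.091,-0.012,0.26,0,0.091,-0.012,0.3,0,0.091,-0.012,0.303,0,0.091,-0.012,0.303,0]'

```text
time: 30.8
position: [0.4472, 0.1863, 0.0799]
orientation: [3.141, 0.001, 1.556]
wrist_force: [0.3, 1.1, -0.2]
width: 0.476
grip_force: 0.0
```

Emit:
send_rows --commands '[0,0,0,0,0,0,0,0,0,0,0,0,0,0,0,0,0,0,0,0,0,0,-0.08,0,0,0,-0.18,0,0,0,-0.3,0,0,0,-0.35,0,0,0,-0.35,0,0,0,-0.35,0]' --grip 1

```text
time: 31.9
position: [0.4461, 0.1877, 0.2194]
orientation: [-3.141, -0.001, 1.559]
wrist_force: [0.3, -0.2, -1.7]
width: 0.172
grip_force: 39.7
```

Run:
```python
from h import *
s=read_state();print(s['position'],s['orientation'],s['width']*85)
p=slot(-.036,-.058); print(p,to([*p,.22],1.6419),to([*p,.106],1.6419))
```

```text
[0.4461 0.1877 0.2194] [-3.1413 -0.0009  1.5592] 14.651649344033784
[ 0.5276 -0.1443] [-0.8276  0.2133 -0.0024 -0.0132] [-0.8278  0.2134  0.2826 -0.0132]
```

Emit:
send_rows --commands '[-0.12,0.02,0,0,-0.24,0.05,0,-0.005,-0.36,0.08,0,-0.01,-0.48,0.11,0,-0.013,-0.6,0.14,0,-0.013,-0.72,0.18,0,-0.013,-0.81,0.21,0,-0.013,-0.828,0.213,0,-0.013,-0.828,0.213,0.06,-0.013,-0.828,0.213,0.13,-0.013,-0.828,0.213,0.18,-0.013,-0.828,0.213,0.2,-0.013]'

```text
time: 33.1
position: [0.5254, -0.1438, 0.1363]
orientation: [-3.136, -0.001, 1.64]
wrist_force: [-0.4, 0.5, -1.5]
width: 0.169
grip_force: 39.7
```

Emit:
send_rows --commands '[0,0,0.04,0,0,0,0.07,0,0,0,0.083,0,0,0,0.083,0,0,0,0.083,0]'

```text
time: 33.6
position: [0.528, -0.145, 0.1068]
orientation: [3.141, 0.0, 1.64]
wrist_force: [-0.9, -0.3, -0.9]
width: 0.174
grip_force: 39.6
```

Emit:
send_rows --commands '[0,0,0,0,0,0,0,0,0,0,0,0,0,0,-0.04,0,0,0,-0.12,0,0,0,-0.24,0,0,0,-0.28,0,0,0,-0.28,0]' --grip 0.25

```text
time: 34.4
position: [0.5292, -0.1457, 0.2223]
orientation: [3.136, 0.0, 1.64]
wrist_force: [0.4, -0.4, 0.0]
width: 0.376
grip_force: 0.0
```

Run:
```python
from h import *
s=read_state();print(s['position'],s['orientation'])
for o in pots('top',.07)+['-']+pots('wrist',.09): print(o)
for z in(.2,): print('D',to([.435,.3537,z],1.5588))
```

```text
[ 0.5292 -0.1457  0.2223] [3.1358 0.0004 1.6397]
([0.4253, 0.346], [193.0, 258.0], 0.97)
([0.5356, -0.0241], [337.0, 213.0], 0.74)
([0.5948, -0.0362], [341.0, 191.0], 0.68)
-
([0.5285, -0.1459], [318.0, 234.0], 0.84)
([0.5853, -0.1095], [392.0, 195.0], 0.84)
([0.5823, -0.0524], [398.0, 120.0], 0.81)
([0.5199, -0.0284], [318.0, 79.0], 0.69)
D [ 1.2585 -0.1432  0.0454  0.0129]
```

Four placed. D next.

Emit:
send_rows --commands '[0.12,-0.02,0,0,0.24,-0.05,0,0.005,0.36,-0.08,0,0.01,0.48,-0.11,0,0.013,0.6,-0.14,0,0.013,0.72,-0.143,0,0.013,0.84,-0.143,0.02,0.013,0.96,-0.143,0.045,0.013,1,-0.143,0.045,0.013,1,-0.143,0.045,0.013,1,-0.143,0.045,0.013]' --grip 0.05

```text
time: 35.7
position: [0.4429, 0.2488, 0.2]
orientation: [-3.141, 0.002, 1.558]
wrist_force: [0.2, -0.5, -0.4]
width: 0.473
grip_force: 0.0
```

Run:
```python
from h import *
s=read_state();print(s['position'],s['orientation'])
for o in pots('wrist',.07): print(o)
for z in(.2,.079): print('D',to([.435,.3537,z],1.5588))
```

```text
[0.4429 0.2488 0.2   ] [-3.141   0.002   1.5575]
([0.4327, 0.3549], [300.0, 94.0], 0.94)
([0.4424, 0.2744], [315.0, 200.0], 0.63)
D [ 0.2635 -0.0248  0.0011 -0.0005]
D [ 0.2636 -0.0248  0.3036 -0.0005]
```

Emit:
send_rows --commands '[0.12,-0.02,0,0,0.22,-0.028,0,0,0.264,-0.028,0.02,0,0.264,-0.028,0.11,0,0.264,-0.028,0.2,0,0.264,-0.028,0.27,0,0.264,-0.028,0.3,0,0.264,-0.028,0.303,0,0.264,-0.028,0.303,0]'

```text
time: 36.7
position: [0.4341, 0.3555, 0.0804]
orientation: [3.141, -0.001, 1.557]
wrist_force: [-0.3, -0.8, 0.6]
width: 0.471
grip_force: 0.0
```

Emit:
send_rows --commands '[0,0,0,0,0,0,0,0,0,0,0,0,0,0,0,0,0,0,0,0,0,0,-0.08,0,0,0,-0.18,0,0,0,-0.3,0,0,0,-0.35,0,0,0,-0.35,0,0,0,-0.35,0]' --grip 1

```text
time: 37.8
position: [0.4325, 0.3561, 0.219]
orientation: [-3.141, -0.001, 1.559]
wrist_force: [0.2, 0.2, -2.0]
width: 0.168
grip_force: 39.7
```

Run:
```python
from h import *
s=read_state();print(s['position'],s['orientation'],s['width']*85)
p=slot(-.036,0); print(p,to([*p,.22],1.6419),to([*p,.106],1.6419))
```

```text
[0.4325 0.3561 0.219 ] [-3.1411 -0.0005  1.5589] 14.318420840886557
[ 0.5234 -0.0865] [-1.1035  0.2405 -0.0033 -0.0132] [-1.1036  0.2406  0.2817 -0.0132]
```

Emit:
send_rows --commands '[-0.12,0.03,0,0,-0.24,0.06,0,-0.005,-0.36,0.09,0,-0.01,-0.48,0.12,0,-0.013,-0.6,0.15,0,-0.013,-0.72,0.18,0,-0.013,-0.84,0.2,0,-0.013,-0.94,0.22,0,-0.013,-1,0.24,0,-0.013,-1,0.24,0,-0.013,-1,0.24,0,-0.013]'

```text
time: 38.9
position: [0.5231, -0.0455, 0.2178]
orientation: [-3.139, 0.0, 1.638]
wrist_force: [0.2, 0.2, -2.1]
width: 0.172
grip_force: 39.6
```

Run:
```python
from h import *
s=read_state();print(s['position'],s['orientation'],s['width']*85)
for o in pots('top',.09): print(o)
p=slot(-.036,0); print(p,to([*p,.22],1.6419),to([*p,.106],1.6419))
```

```text
[ 0.5231 -0.0455  0.2178] [-3.1388  0.0002  1.6384] 14.65583373579305
([0.5914, -0.1278], [377.0, 190.0], 0.61)
([0.5259, -0.1433], [384.0, 214.0], 0.58)
[ 0.5234 -0.0865] [-0.106  -0.0073 -0.0045 -0.0001] [-0.1061 -0.0067  0.2805 -0.0001]
```

Emit:
send_rows --commands '[-0.06,-0.004,0,0,-0.104,-0.007,0,0,-0.104,-0.007,0.05,0,-0.104,-0.007,0.12,0,-0.104,-0.007,0.19,0,-0.104,-0.007,0.24,0,-0.104,-0.007,0.27,0,-0.104,-0.007,0.281,0,-0.104,-0.007,0.281,0,-0.104,-0.007,0.281,0]'

```text
time: 40.0
position: [0.5247, -0.0868, 0.1077]
orientation: [3.14, 0.0, 1.64]
wrist_force: [0.1, -0.3, -1.0]
width: 0.174
grip_force: 39.9
```

Emit:
send_rows --commands '[0,0,0,0,0,0,0,0,0,0,0,0,0,0,-0.04,0,0,0,-0.12,0,0,0,-0.24,0,0,0,-0.35,0,0,0,-0.35,0,0,0,-0.35,0]' --grip 0.25

```text
time: 40.9
position: [0.5246, -0.0868, 0.2479]
orientation: [3.139, -0.001, 1.64]
wrist_force: [0.5, 0.7, -1.0]
width: 0.369
grip_force: 0.0
```

Run:
```python
from h import *
s=read_state();print(s['position'],s['orientation'])
for o in pots('wrist',.09): print(o)
im=snap('wrist')
cv2.imwrite('pics/w6.png',im[:,:,::-1])
for z in(.2,.12): print(to([.4464,-.3742,z],1.6419))
```

```text
[ 0.5246 -0.0868  0.2479] [ 3.1391 -0.001   1.6405]
([0.523, -0.0873], [316.0, 224.0], 0.88)
([0.527, -0.1463], [316.0, 283.0], 0.82)
([0.5856, -0.1094], [381.0, 251.0], 0.79)
([0.5805, -0.0516], [384.0, 190.0], 0.7)
([0.5181, -0.0294], [315.0, 159.0], 0.59)
[-0.704  -0.2416  0.1147 -0.0003]
[-0.7041 -0.2412  0.3147 -0.0003]
```

View pics/w6.png

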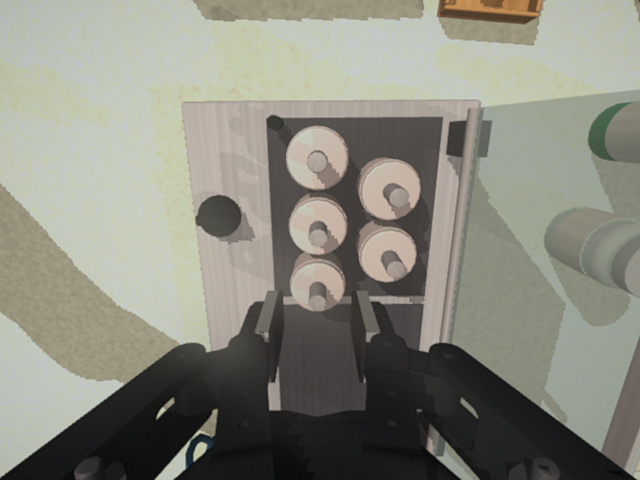

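The wrist view shows all five pots upright on the live plate: (317,160), (317,230), (317,288), (390,190) and (388,254). The plate spans columns 268-440. Now the button, with the gripper shut.

Emit:
send_rows --commands '[0,-0.1,0,0,0,-0.2,0,0,-0.12,-0.24,0,0,-0.24,-0.24,0,0,-0.36,-0.24,0.02,0,-0.48,-0.24,0.05,0,-0.6,-0.24,0.1,0,-0.7,-0.24,0.15,0,-0.7,-0.24,0.18,0,-0.7,-0.24,0.18,0,-0.7,-0.24,0.18,0]' --grip 1

```text
time: 42.15
position: [0.4474, -0.3719, 0.1741]
orientation: [-3.14, -0.001, 1.64]
wrist_force: [1.0, 0.8, 0.2]
width: 0.001
grip_force: 0.0
```

Run:
```python
from h import *
s=read_state();print(s['position'],s['orientation'],s['width'])
im=read_camera('wrist')
for d in boxes_of('start_top','wrist'): print(d, p2w('wrist',[d['point']],.065))
q=w2p('wrist',[[.4464,-.3742,.065]])[0]; print(q)
u,v=q.round().astype(int); c=im[max(v-60,0):v+60,u-60:u+60]
g=c.min(2)
m=(g>110).astype(np.uint8)
n,l,st,ce=cv2.connectedComponentsWithStats(m)
for i in range(1,n):
    if 60<st[i,4]<4000: print(st[i],ce[i]+[u-60,max(v-60,0)],p2w('wrist',[ce[i]+[u-60,max(v-60,0)]],.065))
cv2.imwrite('pics/b.png',cv2.resize(c[:,:,::-1],None,fx=4,fy=4))
```

```text
[ 0.4474 -0.3719  0.1741] [-3.1399 -0.0015  1.6403] 0.0012468926970842372
{'point': [314.1, 241.6], 'p': 0.86} [[ 0.4468 -0.3745  0.065 ]]
[313.6261 241.1858]
[ 45  44  33  31 773] [314.9664 240.4657] [[ 0.4474 -0.3735  0.065 ]]
```

View pics/b.png

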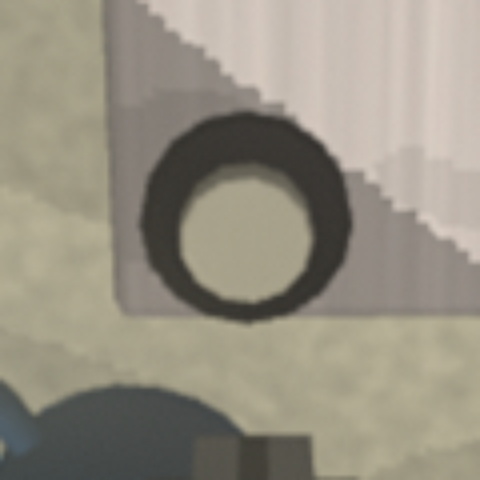

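The crop shows the white button cap at (247,238) in its dark ring, at about (0.447,-0.374). I'll descend in steps and watch the force.

Emit:
send_rows --commands '[-0.005,0,0.1,0,-0.005,0,0.18,0,-0.005,0,0.22,0,-0.005,0,0.235,0,-0.005,0,0.25,0,-0.005,0,0.25,0,-0.005,0,0.25,0]'

```text
time: 42.95
position: [0.4486, -0.3751, 0.076]
orientation: [3.14, 0.0, 1.64]
wrist_force: [-0.0, 0.3, 1.7]
width: -0.002
grip_force: 0.9
```

Emit:
send_rows --commands '[0,0,0.005,0,0,0,0.01,0,0,0,0.01,0,0,0,0.01,0]'

```text
time: 43.35
position: [0.4485, -0.3752, 0.0713]
orientation: [3.14, 0.001, 1.64]
wrist_force: [2.6, 0.5, 4.4]
width: -0.003
grip_force: 2.1
```

Emit:
send_rows --commands '[0,0,0.004,0,0,0,0.006,0,0,0,0.006,0]'

```text
time: 43.65
position: [0.4486, -0.3753, 0.0707]
orientation: [3.139, -0.0, 1.64]
wrist_force: [-2.1, 5.4, 24.5]
width: -0.002
grip_force: 12.5
```

Emit:
send_rows --commands '[0,0,-0.05,0,0,0,-0.15,0,0,0,-0.27,0,0,0,-0.39,0,0,0,-0.45,0,0,0,-0.45,0,0,0,-0.45,0]'

```text
time: 44.35
position: [0.4475, -0.3747, 0.248]
orientation: [-3.141, -0.0, 1.64]
wrist_force: [0.4, 0.9, -0.7]
width: 0.002
grip_force: 0.0
```

Run:
```python
from h import *
s=read_state();print(s['position'],s['wrist_force'])
for o in pots('top',.09): print(o)
im=snap('scene'); 
for d in boxes_of('pot1','scene'):
    w=p2w('scene',[d['point']],.09)[0]; print(w.round(3),d['p'])
print('rod',[(d['point'],round(d['p'],2)) for d in boxes_of('lid_rod','scene')][:3])
print('scr',[(d['point'],round(d['p'],2)) for d in boxes_of('scraper','scene')][:3], w2p('scene',[[.67,.225,.01]]))
print([slot(a,b) for a,b in((.03,.032),(.03,-.032),(-.036,.058),(-.036,0),(-.036,-.058))])
```

```text
[ 0.4475 -0.3747  0.248 ] [ 0.3747  0.9317 -0.6836]
([0.5918, -0.0397], [343.0, 190.0], 0.8)
([0.5254, -0.1408], [383.0, 214.0], 0.77)
([0.5979, -0.1105], [370.0, 187.0], 0.71)
([0.5206, -0.0358], [342.0, 217.0], 0.64)
([0.5458, -0.083], [360.0, 207.0], 0.59)
[0.363 0.371 0.09 ] 0.89
[0.509 0.518 0.09 ] 0.71
[ 0.519 -0.023  0.09 ] 0.64
[0.339 0.265 0.09 ] 0.56
[ 0.535 -0.136  0.09 ] 0.41
rod [([283.3, 290.0], 0.68), ([135.4, 292.5], 0.47)]
scr [] [[426.1499 279.8299]]
[array([ 0.587 , -0.0498]), array([ 0.5915, -0.1137]), array([ 0.5193, -0.0286]), array([ 0.5234, -0.0865]), array([ 0.5276, -0.1443])]
```

The button bottomed out and is released. I'll verify the pots once more from the wrist camera, since the middle one's detection looks shifted.

Emit:
send_rows --commands '[0.12,0,0,0,0.24,0.04,0,0,0.36,0.08,0,0,0.48,0.12,0,0,0.6,0.16,0,0,0.65,0.16,0,0,0.65,0.16,0,0,0.65,0.16,0,0]'

```text
time: 45.45
position: [0.4936, -0.111, 0.2483]
orientation: [-3.141, 0.0, 1.641]
wrist_force: [-0.4, -0.1, -0.0]
width: 0.003
grip_force: 0.0
```

Run:
```python
from h import *
s=read_state();print(s['position'])
for o in pots('wrist',.09): print(o)
snap('scene')
for n in('lid_rod','splash_lid'): print(n,[(d['point'],round(d['p'],2)) for d in boxes_of(n,'scene')][:3])
print([(d['point'],round(d['p'],2)) for d in boxes_of('tray','scene')+boxes_of('scraper','top')][:4])
# difference of lid region between now and reference after release
```

```text
[ 0.4936 -0.111   0.2483]
([0.5509, -0.0826], [383.0, 194.0], 0.9)
([0.5198, -0.0304], [354.0, 131.0], 0.88)
([0.5273, -0.1451], [350.0, 258.0], 0.76)
([0.5943, -0.1145], [425.0, 232.0], 0.75)
([0.5913, -0.0477], [434.0, 158.0], 0.61)
lid_rod [([282.7, 288.1], 0.77), ([297.6, 259.4], 0.54)]
splash_lid [([282.0, 291.2], 0.77), ([135.5, 292.5], 0.24)]
[([423.9, 283.7], 0.78), ([237.4, 174.7], 0.65)]
```

The middle pot was indeed knocked about 27 mm, to (0.551,-0.083). That is still well inside the plate limits. To check it is upright, I'll place the camera in the same relative pose as in w6 and compare the patches numerically.

Run:
```python
from h import *
print(to([.5525,-.083,.248],1.6405))
```

```text
[ 0.0627  0.152   0.0013 -0.0004]
```

Emit:
send_rows --commands '[0.063,0.1,0,0,0.063,0.152,0,0,0.063,0.152,0,0,0.063,0.152,0,0,0.063,0.152,0,0]'

```text
time: 46.3
position: [0.5517, -0.0828, 0.2484]
orientation: [-3.141, -0.0, 1.638]
wrist_force: [0.2, -0.2, 0.2]
width: 0.002
grip_force: 0.0
```

Run:
```python
from h import *
s=read_state();print(s['position'],s['orientation'])
im=snap('wrist','w7.png')[:,:,::-1]; ref=cv2.imread('pics/w6.png')
G=lambda a:cv2.cvtColor(np.ascontiguousarray(a),cv2.COLOR_BGR2GRAY)
def match(src,c,dst,h=29):
    t=G(src)[c[1]-h:c[1]+h,c[0]-h:c[0]+h]; r=cv2.matchTemplate(G(dst),t,cv2.TM_CCOEFF_NORMED); _,v,_,l=cv2.minMaxLoc(r); return round(v,3),(l[0]+h,l[1]+h)
print('full',match(ref,(317,228),im))
# per-part: body-top disc (upper half) and knob separately
print('knob',match(ref,(317,236),im,12),'topdisc',match(ref,(317,215),im,16))
print('self ref vs other pots',match(ref,(390,190),im),match(ref,(317,160),im))
for o in pots('wrist',.09): print(o)
for P in([.551,-.083],): print(w2p('wrist',[[*P,.1],[*P,.13]]))
for nm,I in(('now',im),('ref',ref)):
    c=cv2.HoughCircles(cv2.medianBlur(G(I),5),cv2.HOUGH_GRADIENT,1,35,param1=100,param2=22,minRadius=24,maxRadius=38); print(nm,None if c is None else c[0].round().tolist())
```

```text
[ 0.5517 -0.0828  0.2484] [-3.141 -0.     1.638]
full (0.83, (315, 224))
knob (0.954, (315, 231)) topdisc (0.93, (360, 247))
self ref vs other pots (0.909, (368, 187)) (0.942, (283, 162))
([0.5532, -0.0803], [318.0, 221.0], 0.9)
([0.5209, -0.0274], [285.0, 159.0], 0.79)
([0.5269, -0.145], [287.0, 283.0], 0.79)
([0.5926, -0.1115], [357.0, 255.0], 0.79)
([0.5926, -0.0473], [364.0, 188.0], 0.78)
[[315.3752 226.1228]
 [315.2156 235.9817]]
now [[316.0, 222.0, 29.0], [358.0, 254.0, 29.0], [284.0, 158.0, 31.0], [366.0, 184.0, 31.0], [286.0, 290.0, 27.0], [550.0, 242.0, 32.0]]
ref [[318.0, 226.0, 29.0], [316.0, 156.0, 31.0], [390.0, 190.0, 29.0], [386.0, 254.0, 29.0], [316.0, 284.0, 26.0]]
```

The body disc and the knob shifted together, by (-2,-4) and (-2,-5) px, with the same radius, so the pot stands upright and in range. Handing in.

```bash
python3 -c "
from cell import *
print(sign_off())"
```

```text
the job is handed in; nothing more can be done
None
```

I handed the job in at about 46 s: lid at about 100°, scraper flat in the tray, all five white pots upright on the live left plate (the middle one was knocked about 27 mm but stays within limits), and start pressed and released; the judge's verdict was not shown.

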